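# Top the flour duster and lift off its dust cap

### The arm

A 7-joint arm with a two-finger parallel gripper is mounted at the origin on the work surface. World frame = base frame: x ahead of the robot, y to its left, z up, the work surface at z = 0. Lengths are in m, angles in rad, forces in N, time in s.
With the tool pointing down it reaches from about 0.4 to 0.875 m from the base axis. Payload 6.5 kg.
Tool frame: the origin (TCP) lies at the very end of the fingers, on their centre line; the grasp point (between the pads) lies 19 mm behind it; z points along the fingers, y is the direction in which the jaws open and shut (so a half turn about z gives the same grasp; the last joint's range is limited). The gripper opens to 88 mm and grips with 3 to 60 N. Pads are 18 mm wide; open, the fingers measure 123 mm over their backs; the gripper's body (75 mm by 187 mm) begins 45 mm behind the grasp point.
Start: joints at [-1.409, 0.536, -0.004, 1.538, 0.003, 1.067, -0.071], TCP at [0.147, 0.633, 0.239] pointing down, gripper open.
Joint ranges: [-2.7, 2.7], [-0.37, 2.16], [-1.27, 1.26], [0.24, 2.4], [-1.31, 4.45], [0.19, 1.91], [-2.76, 2.76]. Speed limits (rad/s): [2.39, 2.39, 3.14, 3.14, 3.14, 3.14, 3.14].

### API

Orientations are given as [roll, pitch, yaw] about the fixed x, y, z axes, in that order (R = Rz(yaw) Ry(pitch) Rx(roll)).
In Python, from workcell import env gives the robot as it stands. The module is installed in compiled form; this text tells all that it offers. Calls block until the motion is done:
- env.move_to(position, orientation): joint-space move of the TCP to a pose.
- env.movel(position, frame=None, velocity=0.15, until_force=None): straight line of the TCP; frame=None keeps the orientation; velocity is the mean speed in m/s. With until_force (N) it stops when the force on the tool has changed by that much, and returns True; else False.
- env.movej(angles): joint-space move.
- env.set_gripper(opening, squeeze=None): opening from 0.0 (shut) to 1.0 (fully open); squeeze is the grip in N (None keeps the last); returns when the fingers have stopped.
- env.sleep(seconds).
- env.inverse_kinematics(position, orientation): joint angles nearest the present ones, or None.
- env.state(): the state.
- env.read_camera(name): name is "scene" or "top"; returns a dict with "color" (400x640x3 uint8, red, green, blue), "camera_matrix" (3x3 intrinsics, pixels), "D" ([k1, k2, p1, p2, k3] as OpenCV has them; the pictures are not rectified), "rvec" (rotation vector, rad) and "tvec" (3), from world to camera coordinates, as OpenCV has them. Camera axes: x right, y down, z forward; pixel columns grow to the right and rows downward; lengths in m; the calibration is good to about 2 mm. A picture is of the moment at which its call begins. There is no depth.
A pose or a line that the arm cannot do raises env.PlanningError and nothing moves.
- env.job_done(): hands the job in, once; it reports no verdict.
The state is a dict: "t": time; "qpos": joint angles; "joint_velocities": joint speeds; "joint_efforts": joint torques, N m; "position": TCP position; "ee_rot": TCP orientation; "force": force on the tool from outside, world axes, zero at the start; "torque": the same for the moment, N m; "finger_gap": opening from 0.0 (shut) to 1.0 (fully open).
Only numpy, scipy, OpenCV 4.12 (cv2) and the standard library are available. Lean on these libraries where they do the work, as an engineer would, in place of code of your own. Each camera call takes 0.05 s, during which the arm holds its last target. There are 200 camera calls.

### The job

Get the flour duster ready for use beside the tortilla press: pick up its steel sifter top by the ribbed band, with the red dust cap still sitting on it, lower the two together onto the open can until the top is fully home, and let go. Then lift the red cap alone, leaving the sifter top seated and the can standing where it is, and finish with the cap still in the gripper, held level about 10 cm above where it sat. Do not drop the top, and leave the pot holder, cup, bowl and latched canister where they are.

Things in the scene. Friction and masses are not known exactly. Their poses are not given: they have to be found in the camera images.
- can: Open stainless can, loose on the counter, about 0.4 kg. Origin: centre of its underside, z up. Body 64 mm across; flat shoulder 80 mm up; above it an open neck 50 mm across, 14 mm high (top 3 mm tapered to 46 mm), rim 94 mm up. The sifter top slips over the neck (no thread, no snap) and is home when its band stands on the shoulder.
- sifter_top: Inner lid: steel sifter top, about 90 g, right way up on the pot holder. Origin: centre of its underside, z up. Ribbed band 58 mm across, 20 mm high, open below (bore 53 mm, 17 mm deep, 1.5 mm play round the neck). Above it a flat ledge and a perforated dome 40 mm across, top 38 mm up. Home: origin 80 mm above the can's, on its axis.
- dust_cap: Outer lid: red plastic cap, about 35 g, 50 mm across, 26 mm high, an upside-down cup (inside 44 mm across, 23.5 mm deep) loose over the dome with 2 mm play, standing on the ledge. Origin: centre of its lower rim, z up; nested, 20 mm above the sifter top's. Nothing locks it: lift the cap and it comes alone, lift the band and it carries both.
- pot_holder: Grey hard silicone pot holder disc, 170 mm across, 8 mm thick, on which the sifter top starts (up to 20 mm off its centre). Origin: centre of its underside.
- cup: Speckled blue enamel cup, 84 mm across, 80 mm high, with an ear handle. Bystander. Origin: centre of its underside.
- bowl: Wooden bowl with limes, 150 mm across, 55 mm high. Bystander. Origin: centre of its underside.
- latched_canister: Stainless canister with a flip-top lid latched shut, 84 mm across, 121 mm high. Bystander. Origin: centre of its underside.
There are look-alikes about, which are no part of the job. What is shaped like the sifter_top but green or pink is not meant.

How it is judged:
By the outcome, as a careful person would: the job done as asked, in the order asked, and still so for the second after the job is handed in, while the arm keeps its last pose, push and grip.
It also fails if it takes over 58 s, if anything falls off the work surface, if the arm or the gripper's body presses on something with over 40 N, if the wrist force passes 120 N, or if a joint passes its speed limit or range.

## Working session

There is one attempt and no reset: what is moved stays moved. The work goes in short steps, each a Python script; the robot and the scene stay as the last script left them, time stands still between calls to the robot, and variables do not carry over. Pictures are saved under pics/ and viewed, about 8 in all and at most 12, crops included, and the job is handed in when it is done.

```bash
mkdir -p pics
cat > h.py <<'E'
import numpy as np, cv2
from workcell import env
def cam(n):
    c=env.read_camera(n); c['n']=n; return c
def save(c,name,crop=None,s=1):
    im=c['color'][:,:,::-1]
    if crop: x0,y0,x1,y1=crop; im=im[y0:y1,x0:x1]
    cv2.imwrite(f'pics/{name}.png',cv2.resize(im,None,fx=s,fy=s,interpolation=cv2.INTER_CUBIC))
def ray(c,px):
    K=np.array(c['camera_matrix'],float);D=np.array(c['D'],float)
    R=cv2.Rodrigues(np.array(c['rvec'],float))[0];t=np.array(c['tvec'],float).ravel()
    u=cv2.undistortPoints(np.array(px,float).reshape(-1,1,2),K,D).reshape(-1,2)
    d=np.c_[u,np.ones(len(u))]@R; return -R.T@t,d
def plane(c,px,z):
    o,d=ray(c,px); return o+d*((z-o[2])/d[:,2])[:,None]
def proj(c,P):
    return cv2.projectPoints(np.array(P,float).reshape(-1,3),np.array(c['rvec'],float),np.array(c['tvec'],float),np.array(c['camera_matrix'],float),np.array(c['D'],float))[0].reshape(-1,2)
E
python3 - <<'E'
from h import *
for n in('scene','top'):
    c=cam(n);save(c,n+'0',s=1.25);o,_=ray(c,[[320,200]]);print(n,o,_)
s=env.state();print(s['t'],s['ee_rot'],s['position'],s['force'])
E
```

```text
scene [ 0.97409792 -0.21066945  0.81087156] [[-0.46188265  0.20952669 -0.86186819]]
top [ 0.48891122 -0.01189218  1.11475887] [[ 0.08250112 -0.00420419 -0.99662554]]
0.1 [-3.14006246e+00  1.59055747e-04  2.91385328e+00] [0.14670692 0.63267675 0.23793595] [ 0.9007011  -0.62202252  0.44131404]
```

View pics/scene0.png

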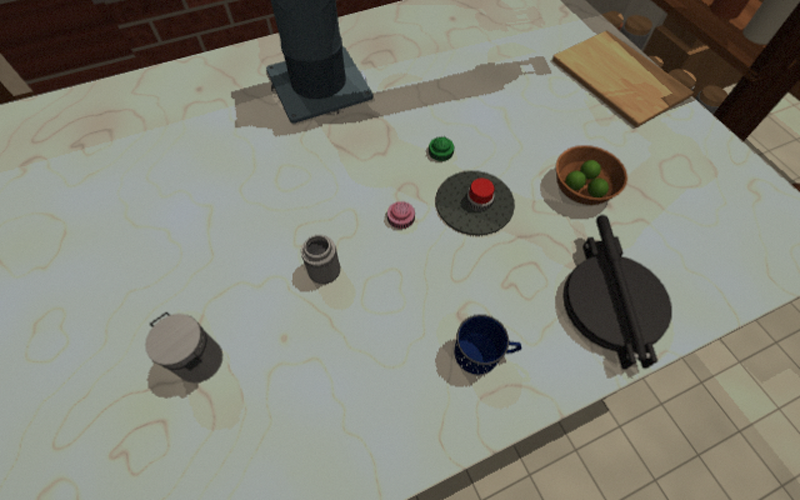

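View pics/top0.png

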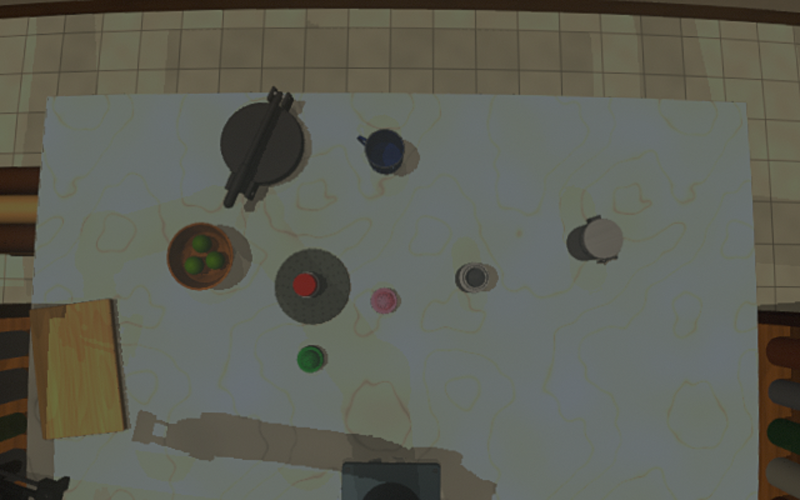

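Candidates for the sifter top (pixels of the 800x500 pictures): red cap on steel at scene (481,193) and top (305,285); pink at scene (401,214) and top (385,300); green at scene (441,148) and top (311,358). I choose the red one on the pot holder. The open can is at scene (321,258) and top (475,278).

```bash
cat >> h.py <<'E'
def red(c):
    h=cv2.cvtColor(c['color'],cv2.COLOR_RGB2HSV)
    m=(((h[...,0]<7)|(h[...,0]>174))&(h[...,1]>190)&(h[...,2]>60)).astype(np.uint8)
    n,l,s,ce=cv2.connectedComponentsWithStats(m); i=1+np.argmax(s[1:,4]); return s[i],ce[i],(l==i)
def sil(c,m,z0,z1,r,guess):
    """xy of an upright cylinder from the centre of its silhouette's box"""
    from scipy.optimize import fsolve
    ys,xs=np.nonzero(m); b=np.array([xs.min()+xs.max(),ys.min()+ys.max()])/2
    a=np.linspace(0,2*np.pi,60)
    def f(p):
        P=np.vstack([np.c_[p[0]+r*np.cos(a),p[1]+r*np.sin(a),0*a+z] for z in(z0,z1)])
        q=proj(c,P); return (q.min(0)+q.max(0))/2-b
    return fsolve(f,guess)
E
python3 - <<'E'
from h import *
T=[]
for n,b,can in(('scene',(350,120,430,190),(257,205)),('top',(215,195,285,265),(380,222))):
    c=cam(n); s,ce,m=red(c); print(n,s,ce,'cap',sil(c,m,.028,.054,.025,plane(c,[ce],.04)[0,:2]))
    print(' can rim guess',plane(c,[[can[0],can[1]-(8 if n=="scene" else 0)]],.094))
    x,y=int(can[0]),int(can[1]);im=c['color'][:,:,::-1]
    k=lambda x0,y0:cv2.resize(im[y0:y0+70,x0:x0+70],(400,400),interpolation=cv2.INTER_CUBIC)
    T.append(np.hstack([k(int(ce[0])-35,int(ce[1])-35),k(x-35,y-35)])); print(' crop origins',ce.astype(int)-35,(x-35,y-35))
im=np.vstack(T); im=cv2.resize(im,(600,600)); cv2.imwrite('pics/crop.png',cv2.convertScaleAbs(im,alpha=1.6))
E
```

```text
scene [377 143  18  20 283] [385.44522968 152.09893993] cap [0.50104771 0.19147746]
 can rim guess [[ 0.52402955 -0.16238348  0.094     ]]
 crop origins [350 117] (222, 170)
top [246 221   1   1   1] [246. 221.] cap [0.5183029  0.18360981]
 can rim guess [[ 0.51806532 -0.17147404  0.094     ]]
 crop origins [211 186] (345, 187)
```

View pics/crop.png

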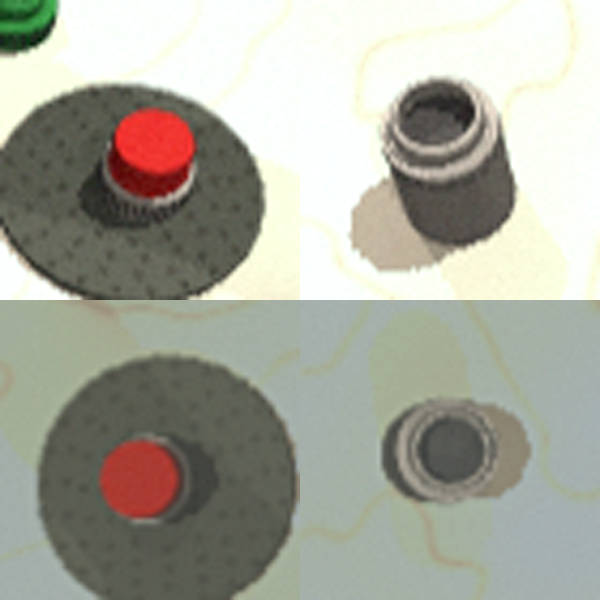

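The crop shows the red cap on a ribbed steel band standing on the pot holder, at scene px (385,152) and top px (244,228). The open can's mouth is at scene px (254,197) and top px (380,222). The choice holds. Next I loosen the red mask and measure the can's mouth.

```bash
cat >> h.py <<'E'
def red(c):
    im=c['color'].astype(float); m=((im[...,0]>1.7*im[...,1])&(im[...,0]>1.7*im[...,2])&(im[...,0]>50)).astype(np.uint8)
    hsv=cv2.cvtColor(c['color'],cv2.COLOR_RGB2HSV)[...,0]; m&=((hsv<6)|(hsv>172)).astype(np.uint8)
    n,l,s,ce=cv2.connectedComponentsWithStats(m); i=1+np.argmax(s[1:,4]); return s[i],ce[i],(l==i)
def hole(c,px,th):
    """dark mouth of the can, grown from px"""
    g=cv2.resize(cv2.cvtColor(c['color'],cv2.COLOR_RGB2GRAY)[int(px[1])-25:int(px[1])+25,int(px[0])-25:int(px[0])+25],None,fx=4,fy=4,interpolation=cv2.INTER_LINEAR)
    n,l,s,ce=cv2.connectedComponentsWithStats((g<th).astype(np.uint8)); i=l[100,100]
    k=np.array([int(px[0])-25,int(px[1])-25]); b=s[i]
    return i,((b[:2]+b[2:4]/2)-.5)/4-.375+k,b[2:4]/4
E
python3 - <<'E'
from h import *
for n,px in(('scene',(254,198)),('top',(380,222))):
    c=cam(n); s,ce,m=red(c); print(n,s,ce,'cap',sil(c,m,.028,.054,.025,plane(c,[ce],.04)[0,:2]))
    g=cv2.cvtColor(c['color'],cv2.COLOR_RGB2GRAY); print(g[px[1]-14:px[1]+16,px[0]],g[px[1],px[0]-16:px[0]+16])
    for th in (60,70,80,90,100,110):
        i,p,b=hole(c,px,th); print(th,i,p,b,plane(c,[p],.093)[0,:2])
    e=proj(c,[[.52,-.167,.094],[.543,-.167,.094],[.52,-.144,.094]]);print(e)
E
```

```text
scene [375 142  21  21 339] [385.02654867 152.07964602] cap [0.49907494 0.19110017]
[161 161 161 151 110  57  52  48  30  24  27  22  35  49  49  49  56  58
  59  60 111 113  74  50  58  97 117  98  69  41] [160 161 158 142 111 100  96  66  50  55  49  53  52  52  55  51  49  53
  52  53  42  41  27  27  88 113  71  87 123 133 100 155]
60 1 [253.625 196.   ] [17.25 14.  ] [ 0.51775741 -0.16836689]
70 1 [253.5 196. ] [17.5 14.5] [ 0.51764073 -0.16862365]
80 1 [253.5 196. ] [18. 15.] [ 0.51764073 -0.16862365]
90 1 [253.375 196.125] [18.25 15.25] [ 0.51783682 -0.16898935]
100 1 [253.375 198.75 ] [23.75 21.  ] [ 0.52437626 -0.17126716]
110 1 [256.375 205.25 ] [31.25 34.5 ] [ 0.54309711 -0.17075371]
[[254.46125647 196.33142139]
 [257.8919142  204.38687623]
 [264.0818005  192.7384911 ]]
top [234 219  19  18 267] [243.12734082 227.41947566] cap [0.50071339 0.19139624]
[105 101  92  87  75  77  64  51  52  52  53  53  55  56  56  54  53  52
  52  52  50  59  83  78  87  95  95 102 107 107] [ 64  50  52  77 100  99  66  85  59  43  44  53  55  54  55  54  56  55
  53  52  52  52  50  51  77  68  68  86  85  84  84  85]
60 1 [379.625 221.5  ] [15.25 15.5 ] [ 0.51937523 -0.17065992]
70 2 [379.625 221.25 ] [16.25 16.5 ] [ 0.52002038 -0.1706603 ]
80 1 [380.375 221.   ] [21.75 20.5 ] [ 0.52068327 -0.17260344]
90 1 [380.75  221.875] [34.5  24.25] [ 0.51843398 -0.17357316]
100 1 [380.875 221.75 ] [35.25 26.  ] [ 0.51875946 -0.1738972 ]
110 1 [379.5 221.5] [50. 50.] [ 0.51937229 -0.17033618]
[[378.27030614 221.23371094]
 [378.26498057 212.32547339]
 [369.37358168 221.15163559]]
```

```bash
cat > p.py <<'E'
from h import *
S=np.array([.4998,.1912]);C=np.array([.5185,-.1695])
E
python3 - <<'E'
from p import *
q0=np.array(env.state()['qpos'])
for y in(0,np.pi,2.9):
    for P in(S,C):
        q=env.inverse_kinematics([*P,.15],[np.pi,0,y]); print(y,None if q is None else np.round(q,2))
y=min((0,np.pi),key=lambda y:(lambda q:9 if q is None else abs(np.array(q)[6]))(env.inverse_kinematics([*S,.15],[np.pi,0,y])))
print('yaw',y)
env.set_gripper(1.0,20)
env.move_to([*S,.13],[np.pi,0,y]);print(env.state()['t'])
env.movel([*S,.06],velocity=.12)
s=env.state();print(s['t'],s['position'],s['ee_rot'],s['force'])
c=cam('scene');e=red(c)[1].astype(int);save(c,'pre',(e[0]-60,e[1]-50,e[0]+60,e[1]+50),5)
E
```

```text
0 [-0.96  0.55  0.68  1.95 -0.47  0.81 -1.59]
0 [-0.49  0.72  1.03  1.93 -0.77  0.95 -0.65]
3.141592653589793 [-0.58  0.46  0.17  1.92 -0.11  0.76  1.22]
3.141592653589793 [-0.19  0.53  0.55  1.91 -0.38  0.8   2.15]
2.9 [-0.62  0.47  0.22  1.93 -0.14  0.76  1.01]
2.9 [-0.19  0.53  0.56  1.91 -0.39  0.8   1.91]
yaw 3.141592653589793
2.5833
3.3167 [0.50016129 0.19144605 0.06039411] [ 3.14129219e+00  5.79416038e-04 -3.14152620e+00] [-0.1942409  -0.62441103  0.85359115]
```

View pics/pre.png

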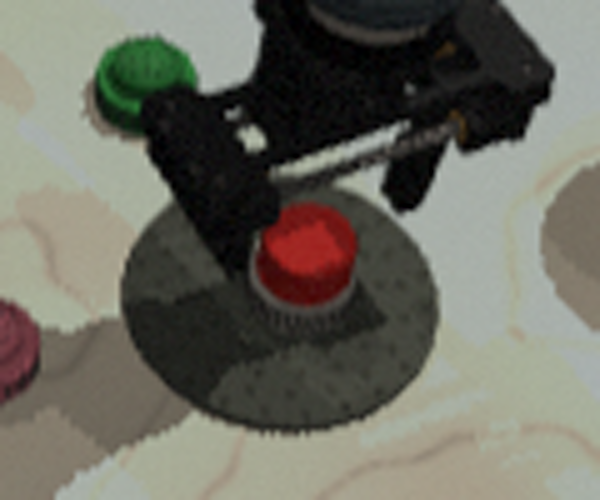

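The cap sits at crop (305,253), between the left fingertip at about (240,265) and the right one at about (405,205). I check that with a projection, then descend with a force guard and grip.

Run:
```python
from p import *
c=cam('scene');e=red(c)[1].astype(int)
print((proj(c,[[.5,.191,.06],[.5,.235,.06],[.5,.147,.06],[.5,.191,.054]])-e+[60,50])*5)
hit=env.movel([*S,.0105],velocity=.08,until_force=8)
s=env.state();print(hit,s['t'],s['position'],s['force'])
if not hit:
    env.set_gripper(0.0,25)
    s=env.state();print(s['t'],s['finger_gap']*88,s['force'])
    env.movel([*S,.06],velocity=.08)
    s=env.state();print(s['t'],s['finger_gap']*88,s['force'])
c=cam('scene');save(c,'grip',(e[0]-60,e[1]-60,e[0]+60,e[1]+40),5)
```

```text
[[310.61157667 228.37253814]
 [384.59400974 200.68261013]
 [235.16040059 256.60844003]
 [308.8286418  235.67790774]]
True 4.0833 [0.49845557 0.19064243 0.00853342] [-0.71434855  0.42221866  6.1448216 ]
```

View pics/grip.png

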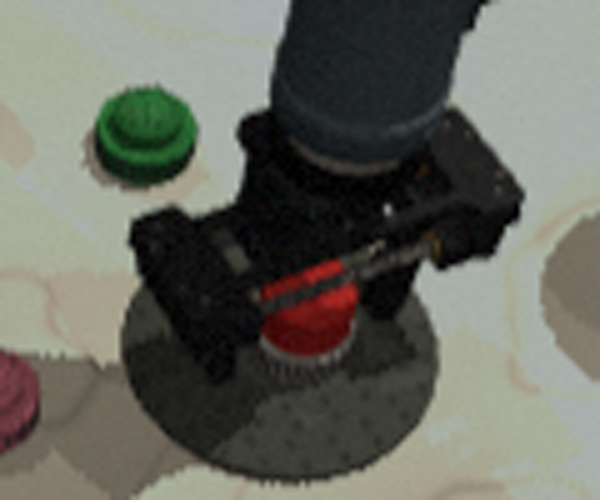

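The fingers straddle the band, with the cap at crop (308,315). The guard stopped at the pot holder because tracking is off by 1–2 mm. I back off 2.5 mm and close.

Run:
```python
from p import *
env.movel([*S,.0125],velocity=.05)
s=env.state();print(s['t'],s['position'],s['force'])
env.set_gripper(0.0,25)
s=env.state();print(s['t'],s['position'],s['finger_gap']*88,s['force'])
p=s['position']
env.movel([*S,.07],velocity=.08)
s=env.state();print(s['t'],s['position'],s['finger_gap']*88,s['force'])
c=cam('scene');e=red(c)[1].astype(int);save(c,'lift',(e[0]-50,e[1]-40,e[0]+50,e[1]+60),5)
```

```text
4.3833 [0.50007193 0.1912805  0.01254327] [ 0.46568269 -0.47207668  0.30816696]
4.95 [0.4997083  0.19114001 0.01241879] 57.2375849420476 [-0.11460774 -0.8780831  -1.20219776]
5.8167 [0.49952646 0.1911276  0.06979197] 57.117726608945205 [-0.2559738   0.26630372 -1.30766139]
```

View pics/lift.png

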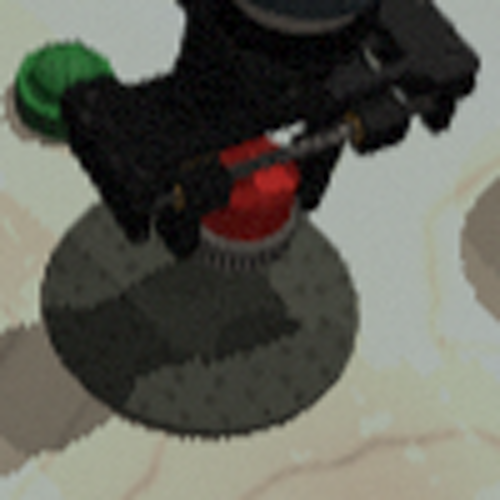

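The top and cap are off the pot holder together: red at crop (250,195), band just below at (250,245), a gap of 57 mm and about 1.3 N of weight. Now over the can.

Run:
```python
from p import *
env.movel([*S,.17],velocity=.12)
env.movel([*C,.17],velocity=.15)
env.movel([*C,.118],velocity=.08)
s=env.state();print(s['t'],s['position'],s['ee_rot'],s['finger_gap']*88,s['force'])
c=cam('scene')
a=np.linspace(0,2*np.pi,72)
im=cv2.resize(c['color'][:,:,::-1],None,fx=6,fy=6,interpolation=cv2.INTER_CUBIC)
p=np.array(s['position'])
ov=im.copy()
for r,z,ctr,col in((.029,p[2]-.0045,p,(0,255,255)),(.025,.094,C,(0,255,0)),(.032,.08,C,(255,0,0))):
    q=proj(c,np.c_[ctr[0]+r*np.cos(a),ctr[1]+r*np.sin(a),0*a+z])*6+2.5
    cv2.polylines(ov,[q.astype(np.int32)],True,col,1)
e=(proj(c,[[*C,.09]])[0]*6).astype(int);k=lambda i:i[e[1]-250:e[1]+250,e[0]-200:e[0]+200]
cv2.imwrite('pics/over.png',cv2.convertScaleAbs(np.hstack([k(im),k(ov)]),alpha=1.5))
```

```text
10.2083 [ 0.51875679 -0.1696516   0.11823059] [-3.13984783 -0.00321495 -3.14156878] 57.32010576135713 [-0.32086662 -0.0876862  -0.4324669 ]
```

View pics/over.png

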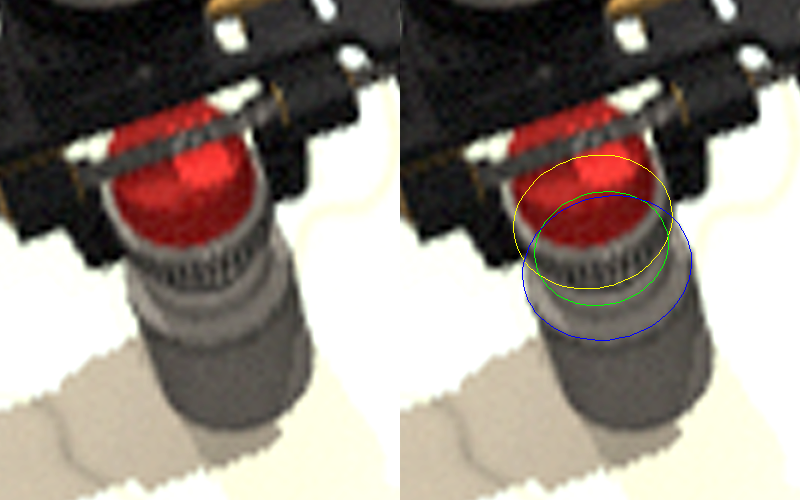

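The held band's lower edge is at (185,290) and the can's shoulder front edge at (205,347). The drawn shoulder ring lies about 6 px above that edge, so the can may be 1–2 mm further out in x. I check with edge profiles.

Run:
```python
from p import *
from scipy.ndimage import map_coordinates
c=cam('scene');g=cv2.cvtColor(c['color'],cv2.COLOR_RGB2GRAY).astype(float)
p=np.array(env.state()['position'])
# sample along radial directions toward camera on the two planes
o,_=ray(c,[[320,200]]);az=np.arctan2(o[1]-C[1],o[0]-C[0])
for nm,ctr,z in(('shoulder z.080',C,.08),('band bottom',p[:2],p[2]-.0045),('can base',C,0.)):
    r=np.arange(.022,.042,.001)
    L=[]
    for d in np.radians(np.arange(-25,26,5)):
        q=proj(c,np.c_[ctr[0]+r*np.cos(az+d),ctr[1]+r*np.sin(az+d),0*r+z])
        L.append(map_coordinates(g,[q[:,1],q[:,0]],order=1))
    print(nm,list(zip((r*1000).round().astype(int),np.mean(L,0).round().astype(int))))
# lateral: along direction perpendicular to the camera azimuth
for nm,ctr,z in(('shoulder',C,.08),('can body',C,.04),('band',p[:2],p[2]+.004)):
    r=np.arange(-.045,.046,.001);q=proj(c,np.c_[ctr[0]-r*np.sin(az),ctr[1]+r*np.cos(az),0*r+z])
    v=map_coordinates(g,[q[:,1],q[:,0]],order=1);k=np.r_[5:22,69:86]
    print(nm,list(zip((r[k]*1000).round().astype(int),v[k].round().astype(int))))
```

```text
shoulder z.080 [(np.int64(22), np.int64(62)), (np.int64(23), np.int64(64)), (np.int64(24), np.int64(67)), (np.int64(25), np.int64(70)), (np.int64(26), np.int64(73)), (np.int64(27), np.int64(74)), (np.int64(28), np.int64(74)), (np.int64(29), np.int64(74)), (np.int64(30), np.int64(72)), (np.int64(31), np.int64(69)), (np.int64(32), np.int64(65)), (np.int64(33), np.int64(61)), (np.int64(34), np.int64(56)), (np.int64(35), np.int64(51)), (np.int64(36), np.int64(48)), (np.int64(37), np.int64(49)), (np.int64(38), np.int64(50)), (np.int64(39), np.int64(53)), (np.int64(40), np.int64(55)), (np.int64(41), np.int64(57)), (np.int64(42), np.int64(57))]
band bottom [(np.int64(22), np.int64(45)), (np.int64(23), np.int64(44)), (np.int64(24), np.int64(45)), (np.int64(25), np.int64(46)), (np.int64(26), np.int64(48)), (np.int64(27), np.int64(48)), (np.int64(28), np.int64(48)), (np.int64(29), np.int64(48)), (np.int64(30), np.int64(52)), (np.int64(31), np.int64(60)), (np.int64(32), np.int64(68)), (np.int64(33), np.int64(73)), (np.int64(34), np.int64(75)), (np.int64(35), np.int64(73)), (np.int64(36), np.int
[... 3306 characters left out ...]
nt64(10)), (np.int64(-29), np.int64(14)), (np.int64(-28), np.int64(35)), (np.int64(-27), np.int64(59)), (np.int64(-26), np.int64(81)), (np.int64(-25), np.int64(98)), (np.int64(-24), np.int64(90)), (np.int64(24), np.int64(51)), (np.int64(25), np.int64(59)), (np.int64(26), np.int64(67)), (np.int64(27), np.int64(69)), (np.int64(28), np.int64(57)), (np.int64(29), np.int64(46)), (np.int64(30), np.int64(31)), (np.int64(31), np.int64(15)), (np.int64(32), np.int64(12)), (np.int64(33), np.int64(11)), (np.int64(34), np.int64(9)), (np.int64(35), np.int64(9)), (np.int64(36), np.int64(9)), (np.int64(37), np.int64(7)), (np.int64(38), np.int64(6)), (np.int64(39), np.int64(8)), (np.int64(40), np.int64(11))]
```

Sideways the can is centred to better than 1 mm. Toward the camera, the shoulder and the band share the same offset of about 1.5 mm, so they line up with each other. Lowering under force guard.

Run:
```python
from p import *
hit=env.movel([*C,.0825],velocity=.03,until_force=6)
s=env.state();print(hit,s['t'],s['position'],s['ee_rot'],s['finger_gap']*88,s['force'],s['torque'])
c=cam('scene');e=(proj(c,[[*C,.09]])[0]).astype(int);save(c,'low',(e[0]-40,e[1]-40,e[0]+40,e[1]+40),6)
```

```text
True 11.35 [ 0.51828815 -0.16952885  0.08435919] [-3.14026295 -0.00440162 -3.14156177] 57.0799489383385 [-0.85456601  1.09891891  5.91167607] [0.00934674 0.2816905  0.03948218]
```

View pics/low.png

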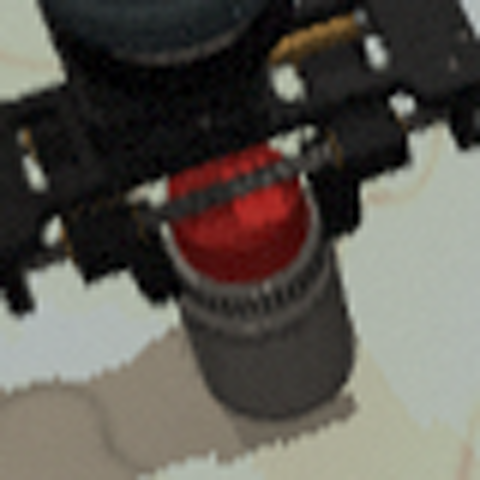

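The stop came at TCP z 0.0844, and 0.0845 means home. The picture shows the band at (255,300) standing on the shoulder. Now I release, rise to the cap, grip it and lift a little to check.

Run:
```python
from p import *
p=np.array(env.state()['position'])
env.movel([*C,p[2]+.0002],velocity=.02)
env.set_gripper(1.0)
s=env.state();print(s['t'],s['position'],s['finger_gap']*88,s['force'])
env.movel([*C,.105],velocity=.06)
s=env.state();print(s['t'],s['position'],s['force'])
env.set_gripper(0.0,8)
s=env.state();print(s['t'],s['position'],s['finger_gap']*88,s['force'])
env.movel([*C,.145],velocity=.05)
s=env.state();print(s['t'],s['position'],s['finger_gap']*88,s['force'])
c=cam('scene');e=(proj(c,[[*C,.09]])[0]).astype(int);save(c,'cap',(e[0]-40,e[1]-40,e[0]+40,e[1]+40),6)
```

```text
12.2667 [ 0.51850882 -0.16947541  0.08455381] 88.19369908012523 [ 0.00631125  1.12293856 -0.56387024]
12.7583 [ 0.51880868 -0.16952663  0.10549206] [ 0.62764299 -0.29966109  0.21371363]
13.4167 [ 0.51845491 -0.16948225  0.10493941] 49.84196144476356 [ 0.40778915  0.34310793 -0.17548796]
14.3667 [ 0.51828336 -0.16937451  0.14475248] 49.6288679088058 [ 0.70289507  0.60601535 -0.68141228]
```

View pics/cap.png

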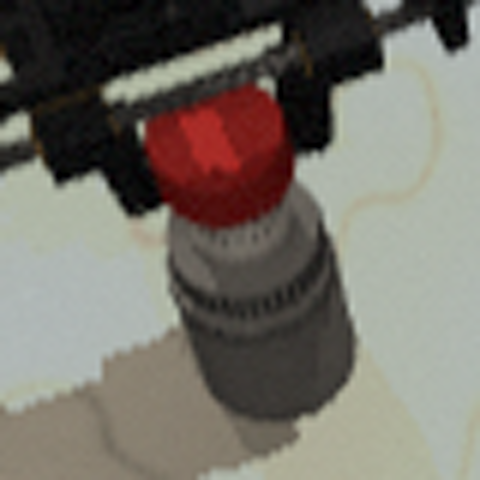

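The cap alone came up at (222,160). The sifter top's dome and band stay seated on the shoulder at (255,285), and the can has not moved. I lift to 10 cm and take a last look.

Run:
```python
from p import *
env.set_gripper(0.0,15)
env.movel([*C,.205],velocity=.06)
env.sleep(.5)
s=env.state();print(s['t'],s['position'],s['ee_rot'],s['finger_gap']*88,s['force'])
c=cam('scene');save(c,'end',(180,80,500,320),2.5)
```

```text
16.2833 [ 0.51849471 -0.16951227  0.20496816] [-3.14043341 -0.00593381 -3.14148171] 49.58365711345526 [-0.54621222 -0.87959286  0.45898079]
```

View pics/end.png

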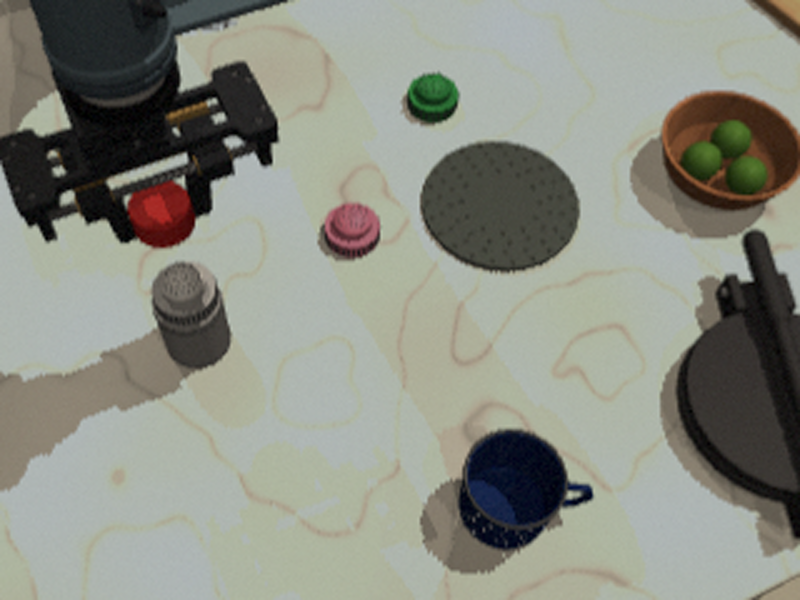

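The cap is held level at (162,213). The sifter top sits on the can at (188,300), and the pot holder, cup and bowl are where they were. Handing in.

```bash
python3 -c "
from h import *
env.job_done();s=env.state();print(s['t'],s['finger_gap']*88)"
```

```text
the job is handed in; nothing more can be done
the job is handed in; nothing more can be done
```

The job is done and handed in at about 16.3 s of the 58 s allowed. I gripped the sifter top by its ribbed band with the red cap on, lowered both onto the can, let go, then lifted the cap alone.

- **Seating:** The lowering stopped at TCP height 84.4 mm, where 84.5 mm means fully home. The later pictures show the band standing on the can's shoulder.
- **Cap:** It is held in the gripper with a 49.6 mm gap, tilted less than 0.01 rad, 10 cm above where it sat.
- **Scene:** By eye, the can, pot holder, cup and bowl have not moved. The latched canister was outside the last picture, and the arm never went near it.
- **Checks that disagreed:** On the first descent a fingertip touched the pot holder with about 6 N, so I backed off before gripping. Over the can, the camera edges differed from the estimate by about 1.5 mm in x. That offset was the same for the can's shoulder and the held band, and the top slid home without a snag.

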